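Clamp the sharpening stone with the swing-over hold-down

TASK

Get the honing board ready for sharpening: push the white stone fully home into the corner of the board, flush against both the long back fence and the short end stop. Swing the blue hold-down arm over so that it stands square across the stone's end at the stop, and press its red-knobbed lever all the way down so that the rubber foot clamps the stone. Leave all the other tools where they lie.

Things in the scene. Friction and masses are not known exactly. Their poses are not given: they have to be found in the camera images.
- board: Plywood honing board fixed to the desk, 250 (x) x 270 (y) mm, top face 18 mm up. Origin: centre of its underside; x away from the robot at yaw 0, y left, z up. Dark wooden back fence: front face at x=-5, y=-127 to 98, 16 mm thick. End stop: face (looking to -y) at y=105, x=-64 to 11, 18 mm thick. Both rise 14 mm above the top face. The hold-down's post stands behind the fence.
- seat (a point): Point fixed on the board's top face (board x=-25, y=19, z=18) where the centre of the stone's underside lies when the stone is fully home in the corner; axes as the board's: +x into the back fence, +y into the end stop.
- stone: White sharpening stone, a plain block 40 (x) x 172 (y) x 22 mm, 0.27 to 0.53 kg, lying loose and flat on the board, some centimetres in front and to the right of its seat and turned a little. Origin: centre of its underside; y along its length, z up. Slides when pushed with about 1.5 to 4 N.
- pivot (a point): Point on the vertical swing axis of the hold-down, at mid-height of the arm (board x=90, y=77, z=70); axes as the board's. Hub here 36 mm across, top at board z=94. The arm is a bar 22 mm wide and 16 mm high (board z=62 to 78) with a rounded end; the foot's axis is 115 mm from the pivot.
- clamp_arm (a joint): Swing angle of the blue hold-down arm about the vertical axis through pivot, rad. 0: points to the board's -x, square across the stone's end; positive: swung clear, counterclockwise from above (1.57: points to the board's -y, behind the fence). Limits -0.7, 2.2; no stop or detent at 0; 0.35 N m of friction, stays where left. With the lever up all of it passes 5 mm or more over stone and fence.
- cam_lever (a joint): Angle of the lever on the arm's outer end, rad. 0: up (1.0 rad above level, leaning away from the pivot); 1.0: fully down, level, pointing away from the pivot. Hinge level, square to the arm, 115 mm from the swing axis, at board z=94. 9 mm rod, 80 mm from hinge to knob centre. Friction 0.25 N m: stays where left, 4 to 8 N down on the knob moves it. Drives the foot down 10 mm per rad.
- knob (a point): Middle of the red ball knob, 22 mm across, at the end of the cam lever. With the lever up it is 158 mm from the swing axis at board z=161; fully down, 195 mm from it at board z=94. Its axes turn with the lever.
- clamp_foot: Round black rubber foot under the arm's outer end, 26 mm across; origin: centre of its underside, at board z=47 with the lever at 0 (top of the stone: z=40). Sprung (3.5 N/mm): with the stone beneath and the lever fully down it presses with about 10 N.
- graver: Short graver with pale wooden handle, 124 mm long, 16 mm high, lying on the board behind the fence, along it; not to be moved. Origin: centre of its underside.
- wax: Brown wax block 30 x 56 x 22 mm lying on the board behind the fence, near the back right corner; not to be moved. Origin: centre of its underside.
- burnisher: Burnisher with dark handle, 103 mm long, on the desk at the left; not to be moved. Origin: centre of its underside.
- file: File with wooden handle, 171 mm long, on the desk at the left; not to be moved. Origin: centre of its underside.

How it is judged:
At the end, for the whole second after the job is handed in: The stone lies flat and at rest within 4 mm and 0.04 rad of its seat against fence and stop; the arm stands within 0.12 rad of square across the stone; the lever is down (above 0.93 rad); the foot presses the stone with more than 5 N (x of stone in the frame of seat between -0.004 and 0.004 m and y of stone in the frame of seat between -0.004 and 0.004 m and angle between the y axis of stone and the y axis of seat, either way round below 0.04 rad and angle between stone's own z axis and vertical below 0.04 rad and value of joint clamp_arm between -0.12 and 0.12 rad and value of joint cam_lever above 0.93 rad and contact force between clamp_foot and stone above 5 N and linear speed of stone below 0.01 m/s); the robot touches nothing.
It fails at once if the graver or the wax block on the board is moved by more than 20 mm (distance of any of graver, wax from where it was at the start of the episode above 0.02 m).
It fails at once if the burnisher or the file on the desk is moved by more than 20 mm (distance of any of burnisher, file from where it was at the start of the episode above 0.02 m).
It also fails if it takes over 72 s, if anything falls off the work surface, if the arm or the gripper's body presses on something with over 40 N, if the wrist force passes 120 N, or if a joint passes its speed limit or range.

ROBOT

A 6-joint arm with a two-finger parallel gripper is mounted at the origin on a cart in front of the work surface, level with it; the furniture and walls round the work are solid. World frame = base frame: x ahead of the robot, y to its left, z up, the work surface at z = 0. Lengths are in m, angles in rad, forces in N, time in s.
With the tool pointing down it reaches from about 0.225 to 0.875 m from the base axis. Payload 3.4 kg.
Tool frame: the origin (TCP) lies midway between the tips of the shut fingers; the grasp point (between the pads) lies 19 mm behind it; z points along the fingers, y is the line along which they close (so a half turn about z gives the same grasp; the last joint's range is limited). The gripper opens to 85 mm and grips with 20 to 120 N. Pads are 22 mm wide; open, the fingers measure 114 mm over their backs; the gripper's body (76 mm by 85 mm) begins 54 mm behind the grasp point. The pads swing forward as they close: fully open they stand 13 mm farther back than shut.
Start: joints at [-1.366, 0.276, 1.505, -0, 1.361, -0.121], TCP at [0.184, -0.545, 0.231] pointing down, gripper open.
Joint ranges: [-2.89, 2.89], [-0.75, 2.08], [0.22, 2.7], [-1.18, 4.32], [0.11, 2.71], [-2.7, 2.7]. Speed limits (rad/s): [2.57, 2.57, 3.14, 3.14, 3.14, 3.14].

INTERFACE

Orientations are given as a unit quaternion [w, x, y, z].
In Python, from rig import * gives the robot as it stands.
- The arm moves only by the tool apply_moves, never from a script. Its argument "steps" is one flat list of numbers, 4 for each row, row after row: the shift along the world's x, y, z in cm, then the turn about the world's z in degrees. A call has 1 to 8 rows; each row is the pose to reach, as a shift and turn from the pose commanded when the call began; what a row does not reach only later rows make up. A row lasts 1/12 s, in which the tool goes at most 41.7 mm and 7.16 degrees, less where a joint would pass 70% of its speed; a pose out of reach is approached as far as the arm can. A call with a gripper value outside its range is refused whole. "jaw" is the closure in counts, from 0 (fully open) to 255 (shut), set as the call begins (left out, the last holds). The fingers move at their own pace and stop on an object; "newtons" is the grip in N (left out, the last holds). Time passes only in rows, so rows that repeat a pose let the fingers close. It gives the time, the measured TCP pose, the force, the opening and the grip force at its end, in the units of the state.
- get_state(): the state, without advancing time (a new reading comes with each control period).
- get_image(name): name is "side" or "top"; returns the picture (384x512x3 uint8, red, green, blue); there is no depth.
- calibration(name): a dict with "fx", "fy", "cx", "cy" (pixels), "xyz" and "rotation" of the camera in the world. Camera axes: x right, y up, looking along -z (the intrinsics and any distortion apply to the point x, -y, -z); pixel columns grow to the right and rows downward; lengths in m; the calibration is good to about 2 mm. A picture is of the moment at which its call begins. calibration takes no time and is no camera call.
- sign_off(): hands the job in; it is judged then, once.
The state is a dict: "clock": time; "qpos": joint angles; "qd": joint speeds; "effort": joint torques, N m; "position": TCP position; "ee_rot": TCP orientation; "contact_force": force on the tool from outside, world axes, zero at the start; "moment": the same for the moment, N m; "width": finger opening in m; "gripper_force": force on a finger pad.
Only numpy, scipy, OpenCV 4.12 (cv2) and the standard library are available. Lean on these libraries where they do the work, as an engineer would, in place of code of your own. Each camera call takes 0.05 s, during which the arm holds its last target. There are 200 camera calls.

## Working session

There is one attempt and no reset: what is moved stays moved. The work goes in short steps, Python scripts to look and compute and a tool call to move; the robot and the scene stay as the last step left them, time stands still between calls to the robot, and variables do not carry over. Pictures are saved under pics/ and viewed, at most 13 in all, crops included, and the job is handed in when it is done.

Besides the shell and the picture viewer there is one more tool, called after "Request:" as name(argument=value, ...) on one line, values as JSON. apply_moves: Moves the arm, as the interface text tells. Its arguments: {"type":"object","properties":{"steps":{"type":"array","items":{"type":"number"}},"jaw":{"type":"number"},"newtons":{"type":"number"}},"required":["steps"]}

```bash
mkdir -p pics; cat > h.py <<'E'
from rig import *
import numpy as np, cv2
def save(n,f): 
    im=get_image(n); cv2.imwrite('pics/'+f,im[:,:,::-1]); return im
def ray(n,u,v):
    c=calibration(n); d=np.array([(u-c['cx'])/c['fx'],-(v-c['cy'])/c['fy'],-1.]); R=np.array(c['rotation'])
    if R.shape!=(3,3):
        from scipy.spatial.transform import Rotation as Q
        R=Q.from_quat(np.roll(R,-1)).as_matrix()
    return np.array(c['xyz']),R@d
def onz(n,u,v,z):
    o,d=ray(n,u,v); return o+d*(z-o[2])/d[2]
def pix(n,p):
    c=calibration(n); R=np.array(c['rotation'])
    if R.shape!=(3,3):
        from scipy.spatial.transform import Rotation as Q
        R=Q.from_quat(np.roll(R,-1)).as_matrix()
    q=R.T@(np.array(p)-np.array(c['xyz'])); return c['cx']+c['fx']*q[0]/-q[2], c['cy']-c['fy']*q[1]/-q[2]
E
python3 - <<'E'
from h import *
a=save('top','t0.png');b=save('side','s0.png')
for n in('top','side'):print(calibration(n))
print(get_state())
E
```

```text
{'fx': 357.58036828936116, 'fy': 357.58036828936116, 'cx': 254.0760318888466, 'cy': 185.54847900448286, 'xyz': array([0.38630895, 0.11667605, 0.9483709 ]), 'rotation': array([ 0.70342514,  0.07998597, -0.07459731, -0.70230375])}
{'fx': 456.0722535878663, 'fy': 456.0722535878663, 'cx': 260.6232740787133, 'cy': 200.38125268665613, 'xyz': array([ 0.50203554, -0.73433031,  0.64976207]), 'rotation': array([ 0.86862542,  0.49293862, -0.03465524, -0.03606119])}
{'clock': 0.1, 'qpos': array([-1.36605127e+00,  2.76512631e-01,  1.50602652e+00,  3.53449082e-06,
        1.36068756e+00, -1.20958550e-01]), 'qd': array([ 4.53510250e-05, -2.57366289e-03, -1.86916435e-03, -8.14482012e-04,
        3.39296371e-04, -8.23271116e-04]), 'effort': array([ 1.19536744e-03, -4.17701876e+01, -2.46403384e+01, -1.46784000e-04,
        5.73065787e-03, -2.10839636e-05]), 'position': array([ 0.18390678, -0.54429254,  0.23052915]), 'ee_rot': array([-8.16385898e-04,  9.86768656e-01,  1.62132515e-01, -3.24914882e-05]), 'contact_force': array([ 0.38110439, -0.3064382 ,  0.48432328]), 'moment': array([-0.01926961, -0.02845303,  0.01267233]), 'gripper_force': 0.0, 'width': 0.08519329397262246}
```

View pics/t0.png

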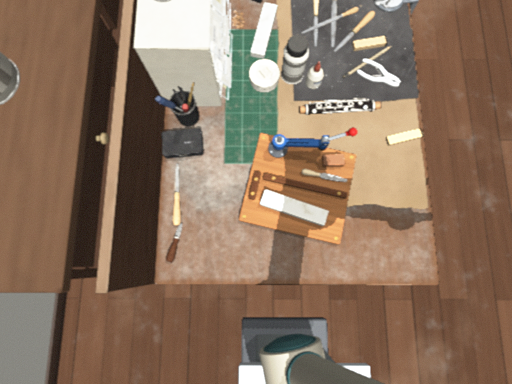

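View pics/s0.png

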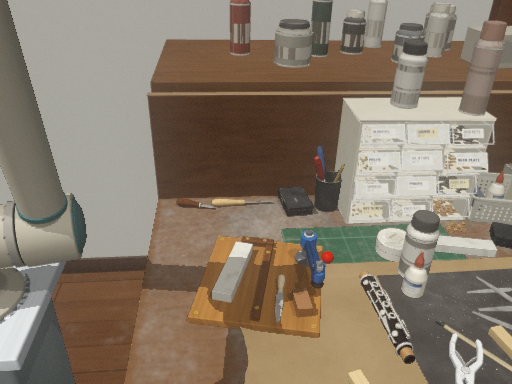

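The top view shows the board around (300,187), the stone at (294,207), the hub at (278,145) and the knob at (352,132). The side view shows the same layout, with the end stop on the far side.

```bash
python3 - <<'E'
from h import *
a=cv2.imread('pics/t0.png')[120:255,225:375]
cv2.imwrite('pics/t0c.png',cv2.resize(a,None,fx=5,fy=4.4444*1,interpolation=cv2.INTER_CUBIC) if 0 else cv2.resize(a,None,fx=4.4,fy=4.4,interpolation=cv2.INTER_CUBIC))
a=cv2.imread('pics/t0.png');h=cv2.cvtColor(a,cv2.COLOR_BGR2HSV)
b=cv2.imread('pics/s0.png');g=cv2.cvtColor(b,cv2.COLOR_BGR2HSV)
def blobs(h,lo,hi,box,nm):
    m=cv2.inRange(h,lo,hi);k=np.zeros_like(m);x0,y0,x1,y1=box;k[y0:y1,x0:x1]=m[y0:y1,x0:x1]
    n,l,s,c=cv2.connectedComponentsWithStats(k);i=1+np.argmax(s[1:,4])
    cs=max(cv2.findContours((l==i).astype('uint8'),0,1)[0],key=cv2.contourArea)
    r=cv2.minAreaRect(cs);print(nm,s[i],c[i].round(1),cv2.boxPoints(r).round(1).tolist());return c[i],cv2.boxPoints(r)
T=(225,120,375,255);S=(190,225,345,335)
blobs(h,(0,0,150),(180,50,255),T,'stoneT')
blobs(g,(0,0,150),(180,50,255),S,'stoneS')
blobs(h,(100,120,40),(125,255,255),T,'blueT')
blobs(g,(100,120,40),(125,255,255),S,'blueS')
for n,H,B in(('top',h,T),('side',g,S)):
    for lo,hi in(((0,200,120),(4,255,255)),((174,180,120),(180,255,255))):
        try:blobs(H,lo,hi,B,'knob'+n)
        except Exception as e:print(n,'none')
blobs(h,(8,110,110),(20,255,255),T,'boardT')
E
```

```text
stoneT [ 260  189   69   37 1104] [293.3 206.8] [[258.70001220703125, 203.89999389648438], [264.0, 188.0], [329.1000061035156, 209.6999969482422], [323.79998779296875, 225.60000610351562]]
stoneS [ 212  242   41   60 1099] [231.1 271.2] [[209.89999389648438, 296.1000061035156], [234.10000610351562, 236.6999969482422], [252.6999969482422, 244.3000030517578], [228.5, 303.70001220703125]]
blueT [272 135  56  15 378] [298.8 142.8] [[272.0, 135.0], [327.0, 135.0], [327.0, 149.0], [272.0, 149.0]]
blueS [300 232  19  28 179] [309.6 243.2] [[299.20001220703125, 232.3000030517578], [315.6000061035156, 230.89999389648438], [318.1000061035156, 259.0], [301.6000061035156, 260.3999938964844]]
knobtop [347 129   7   6  20] [349.6 132.3] [[347.0, 129.0], [353.0, 129.0], [353.0, 134.0], [347.0, 134.0]]
top none
knobside [322 252  11  10  81] [326.9 256. ] [[322.0, 252.0], [332.0, 252.0], [332.0, 261.0], [322.0, 261.0]]
side none
boardT [ 239  133  118  112 6637] [297.9 189.6] [[237.39999389648438, 220.8000030517578], [258.5, 131.0], [361.0, 155.10000610351562], [339.8999938964844, 244.89999389648438]]
```

View pics/t0c.png

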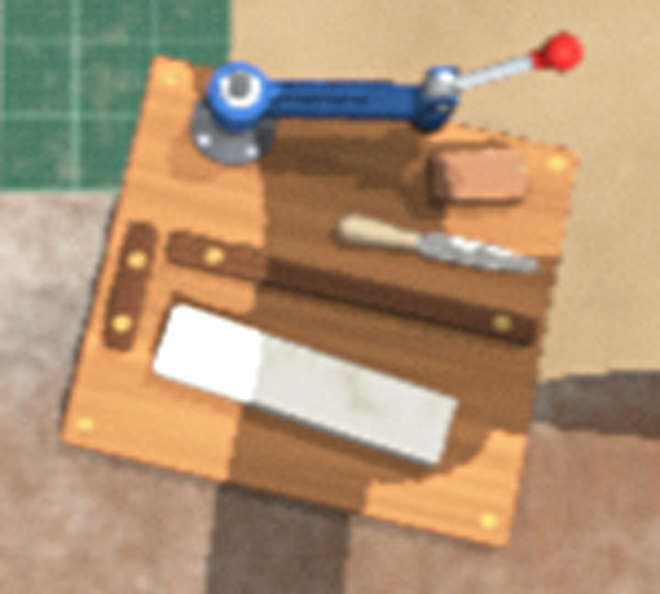

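The crop shows the board corners at (155,57), (578,152), (503,547) and (62,440). The stone's top corners are at (177,305), (457,400), (436,465) and (152,373), the hub top at (240,86), the lever hinge at (440,82) and the knob at (563,52).

```bash
cat > pose.py <<'E'
from h import *
from scipy.optimize import least_squares
def crop(p): return (p[0]+.5)/4.4+225-.5,(p[1]+.5)/4.4+120-.5
pts=[((155,57),(.125,.135,.018)),((578,152),(.125,-.135,.018)),((503,545),(-.125,-.135,.018)),((62,438),(-.125,.135,.018)),
((165,258),(-.005,.098,.032)),((530,343),(-.005,-.127,.032)),((130,348),(-.064,.105,.032)),((155,232),(.011,.105,.032)),((240,84),(.09,.077,.094))]
W=np.array([onz('top',*crop(c),b[2])[:2] for c,b in pts]);B=np.array([b for c,b in pts])
def f(p):
    c,s=np.cos(p[2]),np.sin(p[2]);R=np.array([[c,-s],[s,c]]);return (B[:,:2]@R.T+p[:2]-W).ravel()
r=least_squares(f,[.38,0,0],loss='soft_l1',f_scale=.003)
P=r.x
def b2w(x,y,z):
    c,s=np.cos(P[2]),np.sin(P[2]);return np.array([P[0]+c*x-s*y,P[1]+s*x+c*y,z])
def w2b(p):
    c,s=np.cos(P[2]),np.sin(P[2]);d=np.array(p[:2])-P[:2];return np.array([c*d[0]+s*d[1],-s*d[0]+c*d[1]])
E
python3 - <<'E'
from pose import *
print(P.round(4),(f(P).reshape(-1,2)*1000).round(1).tolist())
S=np.array([onz('top',*crop(c),.040)[:2] for c in((177,305),(457,400),(436,465),(152,373))])
print('stone',S.round(4).tolist(),[w2b(s).round(4).tolist() for s in S],S.mean(0),w2b(S.mean(0)))
d=S[1]-S[0]+S[2]-S[3];print('len',np.linalg.norm(d)/2,'yaw',np.arctan2(d[0],-d[1]))
# knob two views
o1,d1=ray('top',*crop((563,52)));o2,d2=ray('side',326.9,256.)
d1/=np.linalg.norm(d1);d2/=np.linalg.norm(d2)
A=np.c_[d1,-d2];t=np.linalg.lstsq(A,o2-o1,rcond=None)[0];k1=o1+t[0]*d1;k2=o2+t[1]*d2
print('knob',k1,k2,'board',w2b((k1+k2)/2))
pv=b2w(.09,.077,.07);print('pivot',pv);kk=(k1+k2)/2-pv
k=onz('top',*crop((563,52)),.161);print('k161',k)
for v in (kk[:2],(k-pv)[:2]):
    print('r',np.linalg.norm(v),'arm angle',(np.arctan2(v[1],v[0])-P[2]-np.pi+np.pi)%(2*np.pi)-np.pi)
print('hinge',onz('top',*crop((440,82)),.1),'seat',b2w(-.025,.019,.018))
for nm,q in (('fence ctr side',b2w(-.005,-.127,.032)),('stop',b2w(-.064,.105,.032)),('hub',b2w(.09,.077,.094))):print(nm,pix('side',q))
print('foot dst',b2w(-.025,.077,.04),'knob up dst',b2w(.09-.158,.077,.161),'down',b2w(.09-.195,.077,.094))
E
```

```text
[ 0.5922  0.0072 -0.2346] [[2.1, 0.9], [1.5, -1.0], [-1.9, -0.8], [-1.5, 3.6], [0.1, 0.9], [-0.7, -2.3], [-0.8, 0.6], [1.2, -2.0], [0.1, 0.6]]
stone [[0.5796, 0.0959], [0.5232, -0.0667], [0.4854, -0.053], [0.5389, 0.1107]] [[-0.0329, 0.0833], [-0.0499, -0.0879], [-0.0899, -0.0833], [-0.0759, 0.0883]] [0.53176601 0.02175072] [-6.21600107e-02  9.29256899e-05]
len 0.17210373355343056 yaw -0.32481765817448693
knob [ 0.69293162 -0.10767988  0.15580844] [ 0.69297342 -0.10767987  0.15582461] board [ 0.12470117 -0.08831676]
pivot [0.6976368  0.06117467 0.07      ]
k161 [ 0.69092313 -0.10621027  0.161     ]
r 0.16891951037997638 arm angle 1.7776995667164162
r 0.16751952918342763 arm angle 1.7653463036713148
hinge [ 0.69647889 -0.05268769  0.1       ] seat [0.5723035  0.03150037 0.018     ]
fence ctr side (np.float64(250.06649583572562), np.float64(314.288904195183))
stop (np.float64(240.6009225661554), np.float64(239.3203561961099))
hub (np.float64(308.8649975877297), np.float64(230.5179756565523))
foot dst [0.58578796 0.08791109 0.04      ] knob up dst [0.54396621 0.09790818 0.161     ] down [0.50798006 0.10651033 0.094     ]
```

```bash
cat >> pose.py <<'E'
def to(x,y,z,yaw=None):
    "shift in cm from present to board xy; yaw = closing axis rel. board y, deg"
    s=get_state();p=s['position'];w,a,b,c=s['ee_rot']
    ya=np.degrees(np.arctan2(1-2*(a*a+c*c),2*(a*b-w*c)));t=b2w(x,y,z)
    dy=None if yaw is None else ((90+np.degrees(P[2])+yaw-ya+90)%180-90)
    print('pos',p.round(4),'board',w2b(p).round(4),'yaw',round(ya-90-np.degrees(P[2]),2),'F',s['contact_force'].round(1),'shift',((t-p)*100).round(2),'turn',dy,'t',s['clock'])
E
python3 - <<'E'
from pose import *
to(-.12,0,.12,0)
c,s=np.cos(P[2]),np.sin(P[2]);print('bx',c,s,'by',-s,c)
E
```

```text
pos [ 0.1839 -0.5443  0.2305] board [-0.2689 -0.6313] yaw -147.89 F [ 0.4 -0.3  0.5] shift [ 29.16  57.94 -11.05] turn -32.10515538762678 t 0.1
bx 0.9725986510892178 -0.2324905673343198 by 0.2324905673343198 0.9725986510892178
```

Request:
apply_moves(steps=[1.5,3,0,-4,3,6,0,-8,4.5,9,0,-12,6,12,0,-16,7.5,15,0,-20,9,18,0,-24,10.5,21,0,-28,12,24,0,-32.1], jaw=0)

```text
clock: 0.77
position: [0.3042, -0.303, 0.231]
ee_rot: [-0.0, 0.993, -0.119, -0.0]
contact_force: [0.9, -0.6, -0.8]
width: 0.0855
gripper_force: 0.0
```

Request:
apply_moves(steps=[2,4,-1,0,4,8,-3,0,6.5,12.5,-5,0,9,17,-7,0,11.5,21.5,-9,0,14,26,-11,0,17.2,33.9,-11,0,17.2,33.9,-11,0])

```text
clock: 1.43
position: [0.4489, -0.0217, 0.1307]
ee_rot: [0.0, 0.993, -0.117, -0.001]
contact_force: [0.9, -0.4, -0.3]
width: 0.0852
gripper_force: 0.0
```

```bash
python3 - <<'E'
from pose import *
to(-.12,0,.014,0)
E
```

```text
pos [ 0.4489 -0.0217  0.1307] board [-0.1327 -0.0614] yaw -180.0 F [ 0.9 -0.4 -0.3] shift [  2.66   5.68 -11.67] turn -0.004723310135773318 t 1.4333
```

Request:
apply_moves(steps=[1.3,2.8,-2,0,2.6,5.6,-5,0,2.6,5.6,-5,0,2.6,5.6,-5,0])

```text
clock: 1.77
position: [0.4737, 0.0337, 0.0799]
ee_rot: [0.0, 0.993, -0.115, -0.002]
contact_force: [-0.6, -0.7, 0.5]
width: 0.0852
gripper_force: 0.0
```

```bash
python3 - <<'E'
from pose import *
to(-.12,0,.014,0)
E
```

```text
pos [0.4737 0.0337 0.0799] board [-0.1214 -0.0017] yaw -179.79 F [-0.6 -0.7  0.5] shift [ 0.17  0.14 -6.59] turn -0.20958013511176432 t 1.7667
```

Request:
apply_moves(steps=[0,0,-2,0,0,0,-4,0,0,0,-5,0,0,0,-6.4,0,0,0,-6.4,0])

```text
clock: 2.18
position: [0.4735, 0.0311, 0.0168]
ee_rot: [0.0, 0.993, -0.118, -0.002]
contact_force: [-1.4, -0.4, 0.7]
width: 0.0852
gripper_force: 0.0
```

```bash
python3 - <<'E'
from pose import *
to(-.056,0,.016,0)
save('side','s1.png')
a=cv2.imread('pics/s1.png')[215:345,170:350];cv2.imwrite('pics/s1c.png',cv2.resize(a,None,fx=4.4,fy=4.4))
E
```

```text
pos [0.4735 0.0311 0.0168] board [-0.121  -0.0044] yaw -180.08 F [-1.4 -0.4  0.7] shift [ 6.42 -1.09 -0.08] turn 0.07694361682007411 t 2.1833
```

View pics/s1c.png

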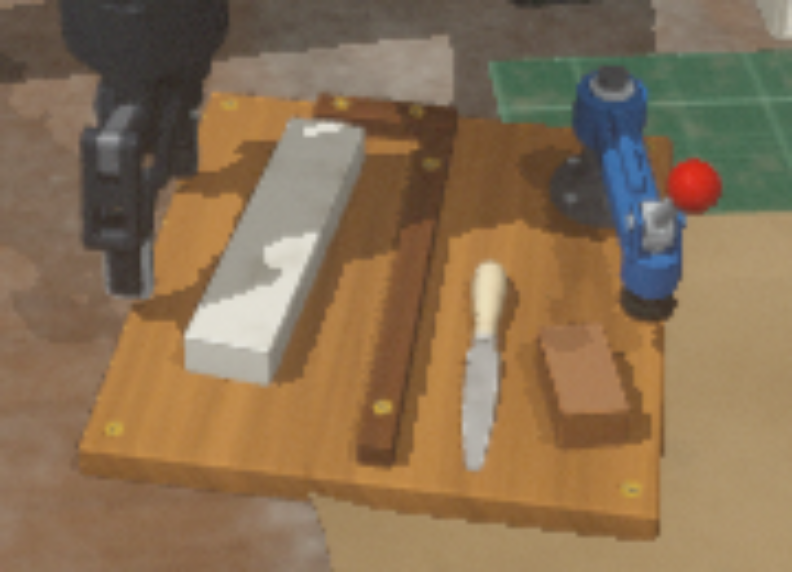

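The crop shows both open fingers in front of the stone, with tips at about (130,295), clear of the board. I'll push toward the fence.

Request:
apply_moves(steps=[0.8,-0.2,0,0,1.6,-0.4,0,0,2.3,-0.55,0,0,2.9,-0.7,0,0,3.5,-0.85,0,0,4.1,-1.0,0,0,4.7,-1.1,0,0,5.2,-1.25,0,0])

```text
clock: 2.9
position: [0.5271, 0.0199, 0.0176]
ee_rot: [-0.0, 0.993, -0.117, -0.001]
contact_force: [-3.4, 1.9, 1.7]
width: 0.0854
gripper_force: 2.0
```

```bash
python3 - <<'E'
from pose import *
to(-.056,0,.016,0)
E
```

```text
pos [0.5271 0.0199 0.0176] board [-0.0663 -0.0027] yaw -179.98 F [-3.4  1.9  1.7] shift [ 1.06  0.03 -0.16] turn -0.022715363300847002 t 2.9
```

Sliding. Now the last centimetre.

Request:
apply_moves(steps=[0.3,-0.07,0,0,0.5,-0.12,0,0,0.7,-0.17,0,0,0.85,-0.2,0,0,0.95,-0.23,0,0,0.95,-0.23,0,0])

```text
clock: 3.4
position: [0.5371, 0.0174, 0.0177]
ee_rot: [0.0, 0.993, -0.117, 0.001]
contact_force: [-1.8, 1.6, 1.2]
width: 0.086
gripper_force: 1.0
```

```bash
python3 - <<'E'
from pose import *
to(-.056,0,.016,0)
E
```

```text
pos [0.5371 0.0174 0.0177] board [-0.0559 -0.0029] yaw -179.99 F [-1.8  1.6  1.2] shift [ 0.06  0.28 -0.17] turn -0.01236804476315001 t 3.4
```

Request:
apply_moves(steps=[0.1,-0.02,0,0,0.2,-0.05,0,0,0.3,-0.07,0,0,0.3,-0.07,0,0])

```text
clock: 3.73
position: [0.5385, 0.017, 0.0176]
ee_rot: [0.0, 0.993, -0.117, -0.001]
contact_force: [-4.9, 1.2, 2.9]
width: 0.0854
gripper_force: 2.6
```

Request:
apply_moves(steps=[0.1,-0.02,0,0,0.2,-0.05,0,0,0.2,-0.05,0,0])

```text
clock: 3.98
position: [0.5385, 0.0169, 0.0176]
ee_rot: [-0.0, 0.993, -0.117, -0.003]
contact_force: [-7.9, 2.4, 6.3]
width: 0.0853
gripper_force: 4.3
```

Request:
apply_moves(steps=[0.15,-0.04,0,0,0.15,-0.04,0,0,-2,0.5,0,0,-2,0.5,2,0,-1.5,-2,5,0,-0.5,-5,5,0,1,-8,5,0,1,-8,5,0])

```text
clock: 4.65
position: [0.5582, -0.0696, 0.0696]
ee_rot: [0.002, 0.993, -0.118, 0.006]
contact_force: [-0.2, -0.0, -0.3]
width: 0.0856
gripper_force: 0.0
```

Request:
apply_moves(steps=[0,-3,0,0,0,-5,0,0,0,-5,0,0,0,-5,0,0,0,-5,0,0,0,-5,0,0], jaw=255, newtons=30)

```text
clock: 5.15
position: [0.5518, -0.1129, 0.0677]
ee_rot: [-0.0, 0.993, -0.117, 0.0]
contact_force: [0.1, -0.6, 0.3]
width: 0.0125
gripper_force: 0.0
```

```bash
python3 - <<'E'
from pose import *
to(-.027,-.128,.026,0)
h=cv2.cvtColor(save('top','t2.png'),cv2.COLOR_RGB2HSV)
E
```

```text
pos [ 0.5518 -0.1129  0.0677] board [-0.0114 -0.1262] yaw -179.96 F [ 0.1 -0.6  0.3] shift [-1.56  0.19 -4.17] turn -0.04446269116652957 t 5.15
```

```bash
python3 - <<'E'
import cv2
a=cv2.imread('pics/t2.png')[120:255,225:375];cv2.imwrite('pics/t2c.png',cv2.resize(a,None,fx=4.4,fy=4.4,interpolation=cv2.INTER_CUBIC))
E
```

```text
(no output)
```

View pics/t2c.png

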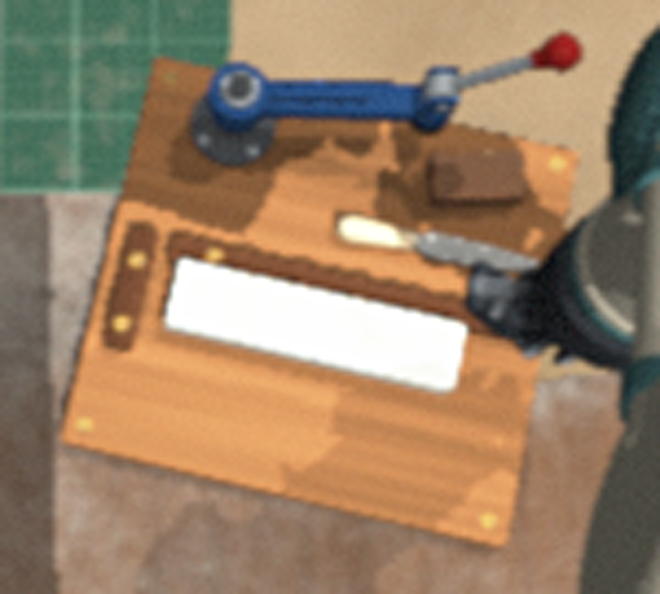

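The stone lies along the fence (its corners are (178,260), (467,322), (455,390), (165,328)), with a gap to the stop of about 20 crop px.

Request:
apply_moves(steps=[-1.6,0,0,0,-1.6,0,0,0,-1.6,0,-2,0,-1.6,0,-4.1,0,-1.6,0,-4.1,0,-1.6,0,-4.1,0])

```text
clock: 5.7
position: [0.5351, -0.113, 0.0261]
ee_rot: [-0.0, 0.993, -0.117, -0.001]
contact_force: [-0.0, -0.4, 0.3]
width: 0.0002
gripper_force: 0.0
```

```bash
python3 - <<'E'
from pose import *
S=np.array([onz('top',*crop(c),.040)[:2] for c in((178,260),(467,322),(455,390),(165,328))])
print([w2b(s).round(4).tolist() for s in S])
to(-.027,-.067-.0145,.026,0);print(get_state()['width'])
E
```

```text
[[-0.0062, 0.089], [-0.0031, -0.0848], [-0.0444, -0.0856], [-0.048, 0.087]]
pos [ 0.5351 -0.113   0.0261] board [-0.0276 -0.1301] yaw -179.96 F [-0.  -0.4  0.3] shift [ 1.19  4.72 -0.01] turn -0.04278560576722157 t 5.7
0.00017445556151556666
```

Request:
apply_moves(steps=[0.25,1.0,0,0,0.4,1.8,0,0,0.55,2.4,0,0,0.7,2.9,0,0,0.8,3.3,0,0,0.9,3.7,0,0,1.0,4.1,0,0,1.0,4.3,0,0])

```text
clock: 6.37
position: [0.5461, -0.0711, 0.0273]
ee_rot: [0.001, 0.993, -0.117, 0.001]
contact_force: [-0.4, -5.0, 4.3]
width: 0.0002
gripper_force: 2.4
```

Request:
apply_moves(steps=[0.02,0.1,0,0,0.05,0.2,0,0,0.07,0.3,0,0,0.07,0.3,0,0])

```text
clock: 6.7
position: [0.5466, -0.0679, 0.0269]
ee_rot: [0.0, 0.993, -0.117, 0.0]
contact_force: [-0.4, -4.7, 4.2]
width: -0.0001
gripper_force: 2.2
```

```bash
python3 - <<'E'
from pose import *
to(-.027,-.067-.0145,.026,0)
E
```

```text
pos [ 0.5466 -0.0679  0.0269] board [-0.0269 -0.0837] yaw -180.0 F [-0.4 -4.7  4.2] shift [ 0.04  0.21 -0.09] turn 0.0010813853953663966 t 6.7
```

Request:
apply_moves(steps=[0.02,0.1,0,0,0.05,0.2,0,0,0.07,0.3,0,0,0.1,0.4,0,0,0.1,0.4,0,0])

```text
clock: 7.12
position: [0.5468, -0.0663, 0.0268]
ee_rot: [0.002, 0.993, -0.116, -0.0]
contact_force: [-3.4, -12.6, 4.2]
width: -0.0
gripper_force: 6.4
```

Request:
apply_moves(steps=[0.02,0.1,0,0,0.05,0.2,0,0,0.05,0.2,0,0])

```text
clock: 7.37
position: [0.5469, -0.0662, 0.0269]
ee_rot: [0.004, 0.993, -0.115, -0.001]
contact_force: [-4.5, -17.7, 5.6]
width: -0.0004
gripper_force: 9.4
```

Request:
apply_moves(steps=[-0.3,-1.5,0,0,-0.5,-2,1,0,-1,-2,4,0,-4,-1,4.5,0,-7,1,4.5,0,-5,5,4.5,0,-4,9,4.5,0,-3.3,12.2,4.5,0])

```text
clock: 8.03
position: [0.5146, 0.0631, 0.0723]
ee_rot: [-0.001, 0.993, -0.118, 0.0]
contact_force: [1.7, 0.3, 0.9]
width: -0.0003
gripper_force: 0.0
```

```bash
python3 - <<'E'
from pose import *
to(-.09,.03,.026,0)
E
```

```text
pos [0.5146 0.0631 0.0723] board [-0.0885  0.0363] yaw -180.13 F [1.7 0.3 0.9] shift [-0.3  -0.58 -4.63] turn 0.13393947543789864 t 8.0333
```

Request:
apply_moves(steps=[-0.3,-0.6,0,0,-0.3,-0.6,-2,0,-0.3,-0.6,-4.5,0,-0.3,-0.6,-4.5,0,0.7,-0.85,-4.5,0,1.7,-1.1,-4.5,0,2.3,-1.2,-4.5,0,2.7,-1.3,-4.5,0])

```text
clock: 8.7
position: [0.5448, 0.0467, 0.0281]
ee_rot: [-0.0, 0.993, -0.117, 0.002]
contact_force: [0.2, -0.8, 0.1]
width: -0.0001
gripper_force: 0.0
```

Request:
apply_moves(steps=[0.2,-0.05,0,0,0.4,-0.1,0,0,0.6,-0.14,0,0,0.6,-0.14,0,0])

```text
clock: 9.03
position: [0.5453, 0.0461, 0.0266]
ee_rot: [0.0, 0.993, -0.117, -0.003]
contact_force: [-4.2, 0.9, 2.8]
width: 0.0001
gripper_force: 2.3
```

```bash
python3 - <<'E'
from pose import *
to(-.056,.03,.026,0)
E
```

```text
pos [0.5453 0.0461 0.0266] board [-0.0546  0.027 ] yaw -180.0 F [-4.2  0.9  2.8] shift [-0.06  0.33 -0.06] turn 0.0005527710754904547 t 9.0333
```

Request:
apply_moves(steps=[0.2,-0.05,0,0,0.4,-0.1,0,0,0.5,-0.12,0,0,0.5,-0.12,0,0])

```text
clock: 9.37
position: [0.5453, 0.046, 0.0261]
ee_rot: [-0.0, 0.993, -0.117, -0.007]
contact_force: [-12.6, 3.4, 9.1]
width: -0.0
gripper_force: 6.4
```

Request:
apply_moves(steps=[-1,0.25,0,0,-3,0.7,0,0,-3,0.7,2,0,-3,0.7,5,0,-3,0.7,9,0,-3,0.7,12,0,-3,0.7,15,0,-3,0.7,15,0], jaw=0)

```text
clock: 10.03
position: [0.5275, 0.0515, 0.1834]
ee_rot: [-0.0, 0.993, -0.117, 0.008]
contact_force: [1.0, -0.0, -0.2]
width: 0.0854
gripper_force: 0.0
```

```bash
python3 - <<'E'
from pose import *
r,a=.07,1.77
d=(.09-r*np.cos(a),.077-r*np.sin(a))
print(d);to(*d,.19,np.degrees(a))
save('side','s3.png')
a=cv2.imread('pics/s3.png')[215:345,170:350];cv2.imwrite('pics/s3c.png',cv2.resize(a,None,fx=4.4,fy=4.4,interpolation=cv2.INTER_CUBIC))
E
```

```text
(np.float64(0.10385221702263762), np.float64(0.008384286904836807))
pos [0.5275 0.0515 0.1834] board [-0.0733  0.028 ] yaw -179.98 F [ 1.  -0.  -0.2] shift [16.77 -6.03  0.66] turn -78.60601502033131 t 10.0333
```

View pics/s3c.png

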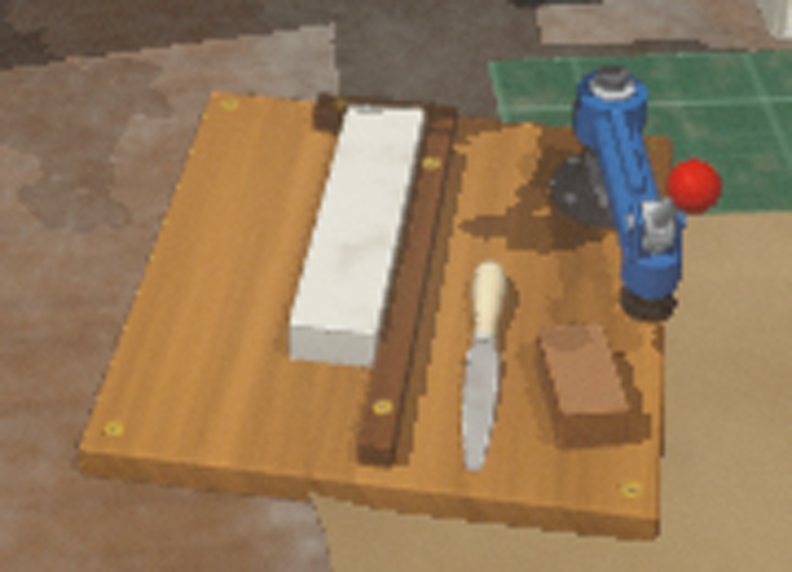

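The stone now sits flush in the corner: it runs along the fence, and its far end at about (385,108) touches the stop. Next is the arm; I need the wrist angle first.

```bash
python3 - <<'E'
from pose import *
print(np.degrees(get_state()['qpos']).round(1))
E
```

```text
[ -1.9  13.5  97.   -0.   68.9 101.5]
```

Request:
apply_moves(steps=[2,-0.7,0.7,7,4,-1.4,0.7,14,6,-2.1,0.7,21,8,-2.9,0.7,28,10,-3.6,0.7,35,12,-4.3,0.7,42,14,-5,0.7,49,16,-5.7,0.7,56])

```text
clock: 10.75
position: [0.6833, -0.0057, 0.182]
ee_rot: [-0.0, 0.931, 0.366, -0.001]
contact_force: [0.4, 0.4, 0.4]
width: 0.0853
gripper_force: 0.0
```

Request:
apply_moves(steps=[0.7,-0.3,0,7,0.7,-0.3,0,14,0.7,-0.3,0,21,0.7,-0.3,0,28,0.7,-0.3,0,35,0.7,-0.3,0,42,0.7,-0.3,0,45.4,0.7,-0.3,0,45.4])

```text
clock: 11.42
position: [0.6894, -0.0084, 0.182]
ee_rot: [-0.001, 0.719, 0.695, -0.001]
contact_force: [-0.3, 0.1, 1.0]
width: 0.085
gripper_force: 0.0
```

```bash
python3 - <<'E'
from pose import *
to(.1039,.0084,.053,101.4);print(np.degrees(get_state()['qpos']).round(1))
save('top','t4.png')
a=cv2.imread('pics/t4.png')[90:225,225:375];cv2.imwrite('pics/t4c.png',cv2.resize(a,None,fx=4.4,fy=4.4,interpolation=cv2.INTER_CUBIC))
E
```

```text
pos [ 0.6894 -0.0084  0.182 ] board [0.0982 0.0075] yaw -78.54 F [-0.3  0.1  1. ] shift [  0.58  -0.04 -12.9 ] turn -0.057513063532155684 t 11.4167
[-6.5 27.3 75.2 -0.  77.6 -4.5]
```

View pics/t4c.png

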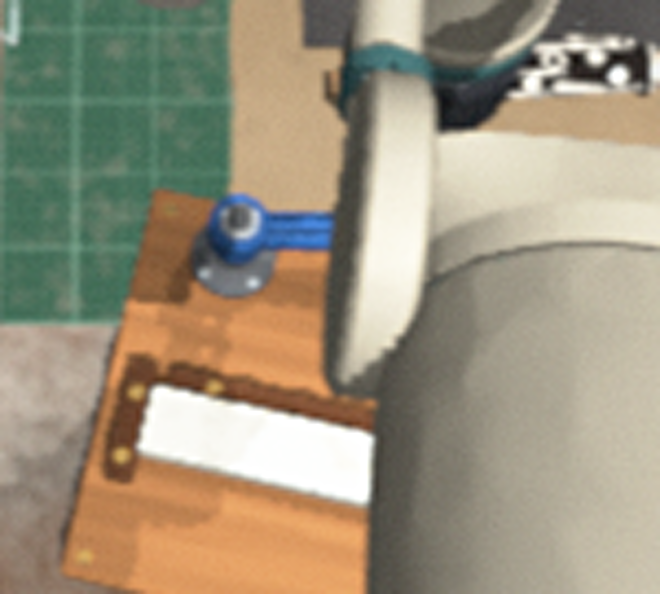

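Request:
apply_moves(steps=[0.6,0,0,0,0.7,0,-2,0,0.7,0,-4,0,0.7,0,-5.5,0,0.7,0,-5.5,0])

```text
clock: 11.88
position: [0.6947, -0.0081, 0.1244]
ee_rot: [-0.003, 0.72, 0.694, -0.002]
contact_force: [-0.8, -0.5, -0.5]
width: 0.0854
gripper_force: 0.0
```

```bash
python3 - <<'E'
from pose import *
to(.1039,.0084,.053,101.4)
save('side','s5.png')
a=cv2.imread('pics/s5.png')[60:330,150:510];cv2.imwrite('pics/s5c.png',cv2.resize(a,None,fx=2.2,fy=2.2,interpolation=cv2.INTER_CUBIC))
E
```

```text
pos [ 0.6947 -0.0081  0.1244] board [0.1033 0.009 ] yaw -78.66 F [-0.8 -0.5 -0.5] shift [ 0.05 -0.07 -7.14] turn 0.05669534849198499 t 11.8833
```

View pics/s5c.png

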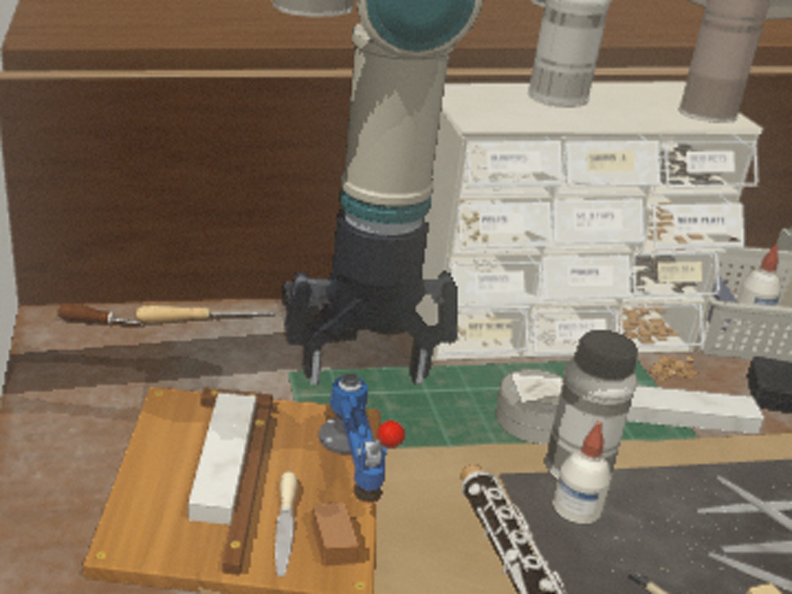

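The wrist is vertical and clear of everything, and the fingers, at (312,370) and (422,370), straddle the blue arm. I'll descend.

Request:
apply_moves(steps=[0,0,-2,0,0,0,-4,0,0,0,-6,0,0,0,-7,0,0,0,-7,0])

```text
clock: 12.35
position: [0.6958, -0.0082, 0.057]
ee_rot: [-0.001, 0.72, 0.694, -0.001]
contact_force: [-0.4, 0.4, -0.9]
width: 0.0855
gripper_force: 0.0
```

Request:
apply_moves(steps=[0.1,0,0,0,0.1,0,0,0,0.1,0,0,0,0.1,0,0,0,0.1,0,0,0,0.1,0,0,0], jaw=160, newtons=20)

```text
clock: 12.85
position: [0.698, -0.0083, 0.0594]
ee_rot: [0.0, 0.72, 0.694, 0.0]
contact_force: [-0.5, 0.7, 0.5]
width: 0.032
gripper_force: 0.0
```

```bash
python3 - <<'E'
from pose import *
to(.1039,.0084,.053,101.4)
s=get_state();p=s['position'];w,a,b,c=s['ee_rot']
r=.07
for k in range(1,16):
    th=1.77-k*(1.77/15)
    q=b2w(.09-r*np.cos(th),.077-r*np.sin(th),0)-p;print(k,(q[:2]*100).round(1),round(-k*101.4/15,1))
print(s['width'],s['gripper_force'])
E
```

```text
pos [ 0.698  -0.0083  0.0594] board [0.1065 0.0095] yaw -78.59 F [-0.5  0.7  0.5] shift [-0.28 -0.04 -0.64] turn -0.008910914263992709 t 12.85
1 [-1.1  0. ] -6.8
2 [-1.9  0.2] -13.5
3 [-2.7  0.5] -20.3
4 [-3.4  0.8] -27.0
5 [-4.1  1.3] -33.8
6 [-4.8  1.8] -40.6
7 [-5.3  2.4] -47.3
8 [-5.8  3. ] -54.1
9 [-6.3  3.8] -60.8
10 [-6.6  4.5] -67.6
11 [-6.8  5.3] -74.4
12 [-7.   6.1] -81.1
13 [-7.   6.9] -87.9
14 [-7.   7.8] -94.6
15 [-6.8  8.6] -101.4
0.03204085828928719 0.0
```

Request:
apply_moves(steps=[-0.3,0,-0.5,0,-1.1,0,-0.5,-6.8,-1.9,0.2,-0.5,-13.5,-2.7,0.5,-0.5,-20.3,-3.4,0.8,-0.5,-27,-4.1,1.3,-0.5,-33.8,-4.8,1.8,-0.5,-40.6,-5.3,2.4,-0.5,-47.3])

```text
clock: 13.52
position: [0.6465, 0.0148, 0.0537]
ee_rot: [0.002, 0.939, 0.345, 0.002]
contact_force: [3.7, -2.3, -3.2]
width: 0.0318
gripper_force: 2.5
```

```bash
python3 - <<'E'
from pose import *
to(.09,.077,.053,0)
s=get_state();p=s['position'];print(s['width'],s['gripper_force'],s['moment'].round(2))
v=w2b(p)-np.array([.09,.077]);print('r',np.hypot(*v),'ang',(np.arctan2(v[1],v[0])-np.pi)%(2*np.pi))
r=.07
for k in range(8,16):
    th=1.77-k*(1.77/15)
    q=b2w(.09-r*np.cos(th),.077-r*np.sin(th),0)-p;print(k,(q[:2]*100).round(1),round(-(k-7)*101.4/15,1))
E
```

```text
pos [0.6465 0.0148 0.0537] board [0.051 0.02 ] yaw -126.21 F [ 3.7 -2.3 -3.2] shift [ 5.11  4.64 -0.07] turn -53.790506275099006 t 13.5167
0.03181416769252952 2.521993067348376 [-0.38 -0.64  0.03]
r 0.06905119084971924 ang 0.971455938556125
8 [-0.7  0.7] -6.8
9 [-1.1  1.4] -13.5
10 [-1.4  2.2] -20.3
11 [-1.7  3. ] -27.0
12 [-1.8  3.8] -33.8
13 [-1.9  4.6] -40.6
14 [-1.8  5.5] -47.3
15 [-1.7  6.3] -54.1
```

Request:
apply_moves(steps=[-0.7,0.7,0,-6.8,-1.1,1.4,0,-13.5,-1.4,2.2,0,-20.3,-1.7,3,0,-27,-1.8,3.8,0,-33.8,-1.9,4.6,0,-40.6,-1.8,5.5,0,-47.3,-1.7,6.3,0,-53.8])

```text
clock: 14.18
position: [0.6294, 0.0771, 0.0542]
ee_rot: [0.001, 0.993, -0.117, 0.002]
contact_force: [2.2, -5.2, -0.6]
width: 0.0315
gripper_force: 2.3
```

```bash
python3 - <<'E'
from pose import *
to(.02,.077,.053,0);print(get_state()['width'])
E
```

```text
pos [0.6294 0.0771 0.0542] board [0.02   0.0767] yaw -179.95 F [ 2.2 -5.2 -0.6] shift [ 0.01  0.03 -0.12] turn -0.047255714880009236 t 14.1833
0.031470996090259655
```

Request:
apply_moves(steps=[0,0,0,0,0,0,0,0,0,0,0,0,0,0,0,0,0,0,0,0], jaw=200)

```text
clock: 14.6
position: [0.6286, 0.0783, 0.0543]
ee_rot: [-0.0, 0.993, -0.114, 0.001]
contact_force: [2.7, -2.3, 3.5]
width: 0.0215
gripper_force: 22.2
```

```bash
python3 - <<'E'
from pose import *
to(.02,.077,.053,0);print(get_state()['width'],get_state()['gripper_force'])
E
```

```text
pos [0.6286 0.0783 0.0543] board [0.0189 0.0776] yaw -179.69 F [ 2.7 -2.3  3.5] shift [ 0.1  -0.09 -0.13] turn -0.3132521551708578 t 14.6
0.02154240296662964 22.207391560077667
```

Request:
apply_moves(steps=[0,0,0,0,0,0,0,0,0,0,0,0,0,0,0,0,0,0,1,0,0,0,4,0,0,0,8,0,0,0,12,0], jaw=60)

```text
clock: 15.27
position: [0.6267, 0.0789, 0.1745]
ee_rot: [0.0, 0.993, -0.114, -0.002]
contact_force: [1.2, 0.0, -0.6]
width: 0.0656
gripper_force: 0.0
```

Request:
apply_moves(steps=[0,0,3,0,-3,-1,6,0,-6,-4,6,0,-9,-8,6,0,-12,-12,6,0,-15,-16,6,0,-18,-16,6,0,-18,-16,6,0], jaw=255)

```text
clock: 15.93
position: [0.442, -0.0829, 0.234]
ee_rot: [0.001, 0.993, -0.116, -0.002]
contact_force: [-0.7, 0.4, 0.1]
width: 0.0002
gripper_force: 0.0
```

```bash
python3 - <<'E'
from pose import *
a=save('top','t6.png');b=save('side','s6.png');K={}
for n,i in(('top',a),('side',b)):
    h=cv2.cvtColor(i,cv2.COLOR_RGB2HSV);m=cv2.inRange(h,(0,190,90),(5,255,255))|cv2.inRange(h,(174,190,90),(180,255,255))
    x0,x1,y0,y1=(225,375,110,260) if n=='top' else (170,370,190,335)
    k=np.zeros_like(m);k[y0:y1,x0:x1]=m[y0:y1,x0:x1]
    q,l,s,c=cv2.connectedComponentsWithStats(k);j=1+np.argmax(s[1:,4]);print(n,s[j],c[j]);K[n]=c[j]
o1,d1=ray('top',*K['top']);o2,d2=ray('side',*K['side'])
t=np.linalg.lstsq(np.c_[d1,-d2],o2-o1,rcond=None)[0];k1=o1+t[0]*d1;k2=o2+t[1]*d2;k=(k1+k2)/2
print(k1,k2,'board',w2b(k));v=w2b(k)-[.09,.077];print('r',np.hypot(*v),'ang',np.arctan2(-v[1],-v[0]))
to(-.075,.077,.19,0)
c=cv2.resize(a[110:260,225:375,::-1],(400,400),interpolation=cv2.INTER_CUBIC);d=cv2.resize(b[190:340,190:340,::-1],(400,400),interpolation=cv2.INTER_CUBIC)
cv2.imwrite('pics/c6.png',np.hstack([c,d]))
E
```

```text
top [258 193   9   9  50] [262.18 197.  ]
side [229 194  11  12  78] [233.57692308 199.06410256]
[0.53701979 0.104578   0.15209816] [0.53792283 0.10464017 0.15226814] board [-0.07587483  0.08200728]
r 0.16595038930430853 ang -0.030177961152105928
pos [ 0.4459 -0.0817  0.2346] board [-0.1216 -0.1205] yaw -179.84 F [ 1.2 -0.2  1.4] shift [ 9.13 18.12 -4.46] turn -0.15831139782255832 t 16.0333
```

View pics/c6.png

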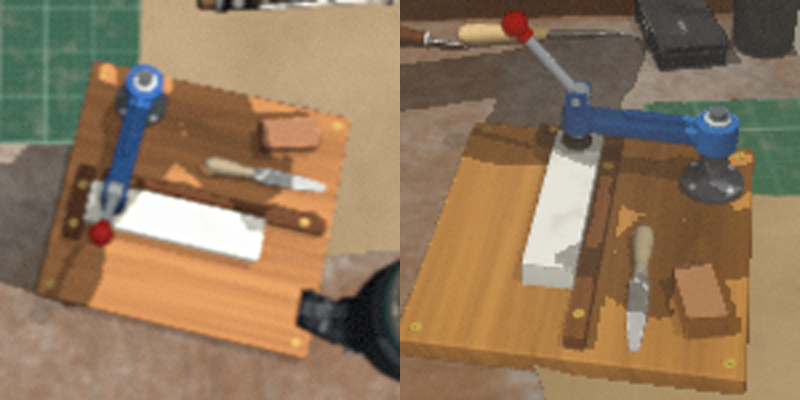

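The combined picture shows the arm square across the stone's stop end, with its foot over the stone, and the lever up with the knob at (100,232) in the left half. I'll move above the knob.

Request:
apply_moves(steps=[1,3,0,0,2.5,6,0,0,4,9,0,0,5.5,12,0,0,7,15,0,0,8.8,18.6,-1,0,8.8,18.6,-3.5,0,8.8,18.6,-3.5,0])

```text
clock: 16.7
position: [0.5349, 0.1081, 0.1949]
ee_rot: [0.0, 0.994, -0.112, -0.003]
contact_force: [-2.0, -0.2, -0.7]
width: -0.0002
gripper_force: 0.0
```

```bash
python3 - <<'E'
from pose import *
to(-.079,.0815,.166,0)
for e in(.85,.6,.3,0):to(-.025-.08*np.cos(e),.082,.105+.08*np.sin(e),0)
E
```

```text
pos [0.5349 0.1081 0.1949] board [-0.0792  0.0848] yaw -179.41 F [-2.  -0.2 -0.7] shift [-0.06 -0.33 -2.89] turn -0.5945066429367785 t 16.7
pos [0.5349 0.1081 0.1949] board [-0.0792  0.0848] yaw -179.41 F [-2.  -0.2 -0.7] shift [ 0.07 -0.31 -2.98] turn -0.5945066429367785 t 16.7
pos [0.5349 0.1081 0.1949] board [-0.0792  0.0848] yaw -179.41 F [-2.  -0.2 -0.7] shift [-1.22  0.   -4.47] turn -0.5945066429367785 t 16.7
pos [0.5349 0.1081 0.1949] board [-0.0792  0.0848] yaw -179.41 F [-2.  -0.2 -0.7] shift [-2.23  0.24 -6.62] turn -0.5945066429367785 t 16.7
pos [0.5349 0.1081 0.1949] board [-0.0792  0.0848] yaw -179.41 F [-2.  -0.2 -0.7] shift [-2.58  0.33 -8.99] turn -0.5945066429367785 t 16.7
```

Request:
apply_moves(steps=[0,-0.3,-1.5,0,-0.1,-0.3,-2.6,0,-0.3,-0.25,-3.1,0,-0.7,-0.15,-3.6,0,-1.0,-0.05,-4.1,0,-1.3,0,-4.5,0,-1.5,0.05,-4.9,0])

```text
clock: 17.28
position: [0.5181, 0.1063, 0.1515]
ee_rot: [-0.001, 0.993, -0.115, -0.002]
contact_force: [-9.4, 3.2, 11.5]
width: -0.0003
gripper_force: 6.1
```

```bash
python3 - <<'E'
from pose import *
for e in(.6,.3,0):to(-.025-.08*np.cos(e),.082,.105+.08*np.sin(e),0)
E
```

```text
pos [0.5181 0.1063 0.1515] board [-0.0951  0.0792] yaw -179.73 F [-9.4  3.2 11.5] shift [ 0.46  0.18 -0.14] turn -0.26925163614657777 t 17.2833
pos [0.5181 0.1063 0.1515] board [-0.0951  0.0792] yaw -179.73 F [-9.4  3.2 11.5] shift [-0.55  0.42 -2.29] turn -0.26925163614657777 t 17.2833
pos [0.5181 0.1063 0.1515] board [-0.0951  0.0792] yaw -179.73 F [-9.4  3.2 11.5] shift [-0.9   0.5  -4.65] turn -0.26925163614657777 t 17.2833
```

```bash
cat > knob.py <<'E'
from pose import *
def knob(tag):
    b=save('side',tag+'.png');h=cv2.cvtColor(b,cv2.COLOR_RGB2HSV);m=cv2.inRange(h,(0,190,90),(5,255,255))|cv2.inRange(h,(174,190,90),(180,255,255))
    m[:150]=0;m[300:]=0;m[:,:170]=0;m[:,300:]=0
    q,l,s,c=cv2.connectedComponentsWithStats(m);j=1+np.argmax(s[1:,4]);x,y,w,hh,_=s[j];print('seen',s[j])
    for e in np.arange(1,-.01,-.1): print(round(1-e,1),np.round(pix('side',b2w(-.025-.08*np.cos(e),.082,.094+.08*np.sin(e))),1),end=' ')
    cv2.imwrite('pics/'+tag+'c.png',cv2.resize(b[150:270,180:340,::-1],(800,600),interpolation=cv2.INTER_CUBIC))
E
python3 -c "
from knob import *
knob('s7')"
```

```text
seen [223 200  12  10  69]
0.0 [236.9 195.7] 0.1 [233.9 197.4] 0.2 [231.1 199.2] 0.3 [228.7 201.3] 0.4 [226.5 203.7] 0.5 [224.6 206.2] 0.6 [223.1 208.9] 0.7 [221.9 211.7] 0.8 [221.1 214.6] 0.9 [220.6 217.6] 1.0 [220.5 220.6]
```

View pics/s7c.png

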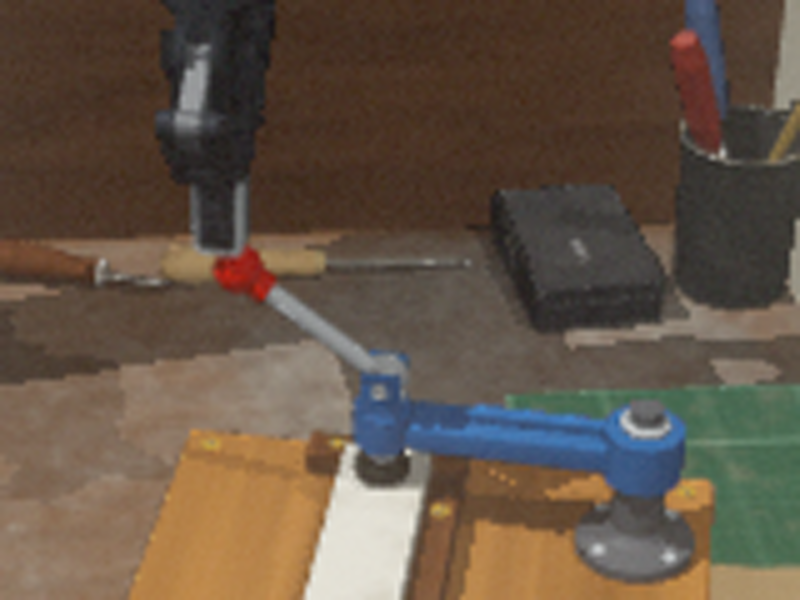

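The finger is pressing the knob near its inner edge at (240,268), and the lever is about a third of the way down. I'll re-centre slightly and keep pressing.

Request:
apply_moves(steps=[0.4,0.1,0.1,0,0.4,0.1,-0.3,0,0.3,0.2,-0.8,0,0.1,0.2,-1.3,0,-0.1,0.3,-1.9,0,-0.25,0.3,-2.4,0,-0.35,0.35,-2.9,0,-0.35,0.35,-2.9,0])

```text
clock: 18.0
position: [0.5168, 0.1088, 0.1202]
ee_rot: [0.0, 0.993, -0.114, -0.0]
contact_force: [-1.5, 0.5, 2.2]
width: -0.0003
gripper_force: 0.6
```

```bash
python3 -c "
from knob import *
knob('s8');print()
to(-.105,.082,.105,0)"
```

```text
seen [217 212  12   8  64]
0.0 [236.9 195.7] 0.1 [233.9 197.4] 0.2 [231.1 199.2] 0.3 [228.7 201.3] 0.4 [226.5 203.7] 0.5 [224.6 206.2] 0.6 [223.1 208.9] 0.7 [221.9 211.7] 0.8 [221.1 214.6] 0.9 [220.6 217.6] 1.0 [220.5 220.6] 
pos [0.5177 0.1086 0.1204] board [-0.0961  0.0812] yaw -179.69 F [ 0.2 -0.9 -0.3] shift [-0.85  0.28 -1.54] turn -0.31482623545571187 t 18.05
```

Request:
apply_moves(steps=[-0.3,0.1,-0.4,0,-0.5,0.15,-0.8,0,-0.6,0.2,-1.2,0,-0.6,0.2,-1.5,0,-0.6,0.2,-1.6,0,-0.6,0.2,-1.6,0])

```text
clock: 18.55
position: [0.512, 0.1107, 0.1048]
ee_rot: [-0.0, 0.993, -0.114, 0.001]
contact_force: [1.2, -0.4, 3.3]
width: -0.0002
gripper_force: 1.4
```

Request:
apply_moves(steps=[0,0,-0.15,0,0,0,-0.3,0,0,0,-0.3,0])

```text
clock: 18.8
position: [0.5121, 0.1107, 0.1039]
ee_rot: [-0.0, 0.993, -0.114, 0.001]
contact_force: [-1.0, -1.6, 16.1]
width: 0.0001
gripper_force: 7.9
```

Bottomed out at 16 N. I'll press once more, then retreat and check.

Request:
apply_moves(steps=[0,0,-0.15,0,0,0,-0.2,0,0,0,-0.2,0,0,0,2,0,0,0,5,0,-3,-2,8,0,-6,-6,10,0,-9,-9,10,0])

```text
clock: 19.47
position: [0.433, 0.0326, 0.2017]
ee_rot: [-0.0, 0.994, -0.113, 0.001]
contact_force: [1.4, -1.4, 0.7]
width: 0.0004
gripper_force: 0.0
```

Request:
apply_moves(steps=[-2,-3,1,0,-4,-6,1,0,-6,-10,1,0,-6,-10,1,0,-6,-10,1,0])

```text
clock: 19.88
position: [0.3706, -0.0683, 0.2092]
ee_rot: [-0.0, 0.993, -0.117, -0.001]
contact_force: [-0.8, 0.5, 0.5]
width: -0.0
gripper_force: 0.0
```

```bash
python3 - <<'E'
from knob import *
knob('s9');a=save('top','t9.png')
h=cv2.cvtColor(a,cv2.COLOR_RGB2HSV);m=cv2.inRange(h,(0,190,90),(5,255,255))|cv2.inRange(h,(174,190,90),(180,255,255));m[:110]=0;m[260:]=0;m[:,:225]=0;m[:,375:]=0
q,l,s,c=cv2.connectedComponentsWithStats(m);j=1+np.argmax(s[1:,4]);k=onz('top',*c[j],.094);v=w2b(k)-[.09,.077];print('\nknob r',np.hypot(*v),'ang',np.arctan2(-v[1],-v[0]))
b=cv2.imread('pics/s9.png')
cv2.imwrite('pics/c9.png',np.hstack([cv2.resize(a[110:260,225:375,::-1],(400,400),interpolation=cv2.INTER_CUBIC),cv2.resize(b[190:340,190:340],(400,400),interpolation=cv2.INTER_CUBIC)]))
print(get_state()['position'],get_state()['clock'])
E
```

```text
seen [217 217  11   9  69]
0.0 [236.9 195.7] 0.1 [233.9 197.4] 0.2 [231.1 199.2] 0.3 [228.7 201.3] 0.4 [226.5 203.7] 0.5 [224.6 206.2] 0.6 [223.1 208.9] 0.7 [221.9 211.7] 0.8 [221.1 214.6] 0.9 [220.6 217.6] 1.0 [220.5 220.6] 
knob r 0.19260750087037048 ang -0.026366552616421773
[ 0.37216761 -0.06656847  0.20928839] 19.9833
```

View pics/c9.png

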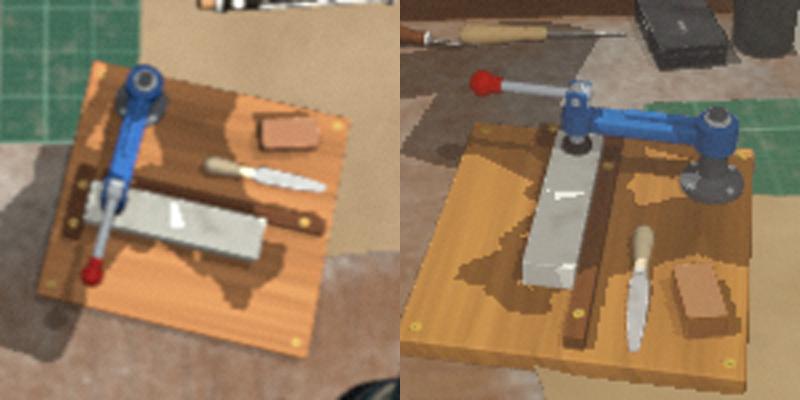

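The lever is level (the knob's row matches 1.0 rad), the arm is about 0.03 rad off square, the foot is on the stone and the stone is still in the corner.

```bash
python3 -c "
from rig import *
print(sign_off())"
```

```text
the job is handed in; nothing more can be done
None
```

I handed the job in at about 20 s: the stone is home against fence and stop, the hold-down arm is about 0.03 rad off square, and the lever is fully down. The final pictures show the foot on the stone and no other tool moved, but the foot's force couldn't be measured and no verdict came back.

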